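Pack up after guitar practice

TASK

Pack up after practice: first clear every effect pedal off the shut lid of the wooden case and set each wholly on the black pedalboard, then swing the lid up until it stands upright. Put every loose battery and every loose pick tin into the case, each in the compartment that already holds one of its own kind, and shut the lid fully with the pedals still on the board. Leave the mug and the amplifier alone.

Things in the scene. Friction and masses are not known exactly. Their poses are not given: they have to be found in the camera images.
- case: plywood case fixed on the table: open box 200 (its x) x 240 (its y) x 62 mm high, walls and floor 6 mm, a full-height 6 mm dividing wall along its x in the middle: left (+y) and right (-y) compartments, each 188 (x) x 111 mm (y), 56 deep, closed by the lid. Origin: centre of its underside; its x points away from the robot towards the hinge; its yaw varies.
- case_lid (a joint): lid opening angle, rad: 0 shut (as at start), 1.57 upright, stop 1.68. Panel 200 x 240 x 10 mm, 0.35 kg, on the rim, top face 72 mm above the table; hinge line at x = +100, z = 62 mm in the case's frame, parallel to its y; the tab at its front swings up and away from the robot. Stiff hinge (0.5 N m friction), stays at any angle.
- lid_tab (a point): grip point on the lid's tab, a dark wooden tongue 30 mm wide (along case y), 10 thick, standing 34 mm out of the lid's front edge. Point: mid-thickness, 18 mm out from the edge, 218 mm from the hinge line along the lid and 5 mm to its upper side. Can be pinched across its width from above at any lid angle; free space below it.
- case_left (a point): centre of the floor of the case's left (+y) compartment, on the floor's top face (6 mm above the table).
- case_right (a point): centre of the floor of the case's right (-y) compartment, on the floor's top face.
- board: pedalboard: flat black board fixed on the table, 240 (its x) x 180 (its y) x 20 mm high, with grey grip strips, flat top. Origin: centre of its underside. It lies to one side of the case, the music book to the other; sides vary.
- book: blue music book lying fixed on the table, 260 (its x) x 200 (its y) x 5 mm thick; the loose batteries and tins lie on it. Origin: centre of its underside.
- battery_in: 9-volt block battery, the same as the loose ones (48 x 26 x 17 mm), already in the case in one compartment, towards the hinge side (about 50 mm beyond the compartment's middle). Under the lid at the start. Origin: centre of its underside.
- tin_in: pick tin, the same as the loose ones (46 mm diameter, 20 mm high), already in the case in the other compartment, towards the hinge side. Under the lid at the start. Origin: centre of its underside.
- pedal1: mini effect pedal, aluminium block 93 (its x) x 38 (its y) x 30 mm high; on top a metal footswitch and a black knob, each 10 mm high, on its long middle line (look only, not solid); 0.15 to 0.27 kg. At the start stands on the shut lid, long side roughly front to back. Origin: centre of its underside, z up. Some pedals are absent.
- pedal2: mini effect pedal, aluminium block 93 (its x) x 38 (its y) x 30 mm high; on top a metal footswitch and a black knob, each 10 mm high, on its long middle line (look only, not solid); 0.15 to 0.27 kg. At the start stands on the shut lid, long side roughly front to back. Origin: centre of its underside, z up. Some pedals are absent.
- pedal3: mini effect pedal, aluminium block 93 (its x) x 38 (its y) x 30 mm high; on top a metal footswitch and a black knob, each 10 mm high, on its long middle line (look only, not solid); 0.15 to 0.27 kg. At the start stands on the shut lid, long side roughly front to back. Origin: centre of its underside, z up. Some pedals are absent.
- battery1: 9-volt block battery lying flat, dark with a brass band, 48 (its x) x 26 (its y) x 17 mm high, two small snap terminals on the +x end. Origin: centre of its underside, z up. At the start it lies on the music book. May be absent.
- battery2: 9-volt block battery lying flat, dark with a brass band, 48 (its x) x 26 (its y) x 17 mm high, two small snap terminals on the +x end. Origin: centre of its underside, z up. At the start it lies on the music book. May be absent.
- tin1: round closed metal pick tin, 46 mm diameter, 20 mm high, lying flat. Origin: centre of its underside, z up. At the start it lies on the music book. May be absent.
- tin2: round closed metal pick tin, 46 mm diameter, 20 mm high, lying flat. Origin: centre of its underside, z up. At the start it lies on the music book. May be absent.
- mug: bystander: white ceramic mug, 80 mm wide, 95 mm high, standing on the table beyond the case. Origin: centre of its underside.
- amp: bystander: small black practice amplifier, 100 x 130 x 120 mm with a handle on top, on the table beyond the case. Origin: centre of its underside.
Not all that is in view belongs to the job. Leave any blue, purple or red look-alike of the battery2 alone.

How it is judged (in metres and radians):
On the way, in this order (a step that is already met when the one before it is completed fails the run):
1. all pedals are on the pedalboard while the lid is still shut (x of pedal1 in the frame of board between -0.102 and 0.102 m and y of pedal1 in the frame of board between -0.072 and 0.072 m and z of pedal1 in the frame of board between 0.015 and 0.06 m and x of pedal2 in the frame of board between -0.102 and 0.102 m and y of pedal2 in the frame of board between -0.072 and 0.072 m and z of pedal2 in the frame of board between 0.015 and 0.06 m and x of pedal3 in the frame of board between -0.102 and 0.102 m and y of pedal3 in the frame of board between -0.072 and 0.072 m and z of pedal3 in the frame of board between 0.015 and 0.06 m and value of joint case_lid below 0.1 rad), for 0.2 s.
2. the lid stands open, upright (1.35 rad or more) (value of joint case_lid above 1.35 rad), for 0.2 s.
At the end, for the whole second after the job is handed in: Every pedal present lies on the pedalboard (its origin at least 18 mm inside the board's edges); every battery and tin is inside the case, below the rim, batteries in the compartment of the battery that was there and tins in that of the tin; the lid is shut (under 0.04 rad); all is at rest (x of pedal1 in the frame of board between -0.102 and 0.102 m and y of pedal1 in the frame of board between -0.072 and 0.072 m and z of pedal1 in the frame of board between 0.015 and 0.06 m and x of pedal2 in the frame of board between -0.102 and 0.102 m and y of pedal2 in the frame of board between -0.072 and 0.072 m and z of pedal2 in the frame of board between 0.015 and 0.06 m and x of pedal3 in the frame of board between -0.102 and 0.102 m and y of pedal3 in the frame of board between -0.072 and 0.072 m and z of pedal3 in the frame of board between 0.015 and 0.06 m and x of battery1 in the frame of case between -0.094 and 0.094 m and y of battery1 in the frame of case between -0.115 and 0.115 m and z of battery1 in the frame of case between 0.001 and 0.056 m and (y of each of battery_in, battery1 in the frame of case above 0.003 m or y of each of battery_in, battery1 in the frame of case below -0.003 m) and x of battery2 in the frame of case between -0.094 and 0.094 m and y of battery2 in the frame of case between -0.115 and 0.115 m and z of battery2 in the frame of case between 0.001 and 0.056 m and (y of each of battery_in, battery2 in the frame of case above 0.003 m or y of each of battery_in, battery2 in the frame of case below -0.003 m) and x of tin1 in the frame of case between -0.094 and 0.094 m and y of tin1 in the frame of case between -0.115 and 0.115 m and z of tin1 in the frame of case between 0.001 and 0.056 m and (y of each of tin_in, tin1 in the frame of case above 0.003 m or y of each of tin_in, tin1 in the frame of case below -0.003 m) and x of tin2 in the frame of case between -0.094 and 0.094 m and y of tin2 in the frame of case between -0.115 and 0.115 m and z of tin2 in the frame of case between 0.001 and 0.056 m and (y of each of tin_in, tin2 in the frame of case above 0.003 m or y of each of tin_in, tin2 in the frame of case below -0.003 m) and x of battery_in in the frame of case between -0.094 and 0.094 m and y of battery_in in the frame of case between -0.115 and 0.115 m and z of battery_in in the frame of case between 0.001 and 0.056 m and x of tin_in in the frame of case between -0.094 and 0.094 m and y of tin_in in the frame of case between -0.115 and 0.115 m and z of tin_in in the frame of case between 0.001 and 0.056 m and ((y of battery_in in the frame of case above 0.003 m and y of tin_in in the frame of case below -0.003 m) or (y of battery_in in the frame of case below -0.003 m and y of tin_in in the frame of case above 0.003 m)) and linear speed of each of pedal1, pedal2, pedal3, battery1, battery2, tin1, tin2 below 0.03 m/s and value of joint case_lid below 0.04 rad); the robot touches nothing.
It fails at once if the mug or amplifier is pushed more than 3 cm or tipped (distance of any of mug, amp from where it was at the start of the episode above 0.03 m or angle between any of mug, amp's own z axis and vertical above 0.5 rad).
Of pedal1, pedal2, pedal3 only 2 to 3 are there at a start; the rules pass over those that are not, and their reading is None.
Of battery1, battery2, tin1, tin2 only 3 to 4 are there at a start; the rules pass over those that are not, and their reading is None.
At some moment in a run one of battery1, battery2, tin1, tin2 may be knocked a few centimetres aside while the robot is not near it.
Once in a run the grip may slacken for a moment while it holds something.
It also fails if it takes over 208 s, if anything falls off the work surface, if the arm or the gripper's body presses on something with over 40 N, if the wrist force passes 120 N, or if a joint passes its speed limit or range.

ROBOT

A 6-joint arm with a two-finger parallel gripper is mounted at the origin on the work surface. World frame = base frame: x ahead of the robot, y to its left, z up, the work surface at z = 0. Lengths are in m, angles in degrees, forces in N, time in s.
With the tool pointing down it reaches from about 0.3 to 0.75 m from the base axis. Payload 8.5 kg.
Tool frame: the origin (TCP) lies midway between the tips of the shut fingers; the grasp point (between the pads) lies grasp_offset behind it (grasp_offset is the distance from the TCP to the grasp point, in m); z points along the fingers, y is the line along which they close (so a half turn about z gives the same grasp; the last joint's range is limited). The gripper opens to 85 mm and grips with 20 to 120 N. Pads are 22 mm wide; open, the fingers measure 114 mm over their backs; the gripper's body (76 mm by 85 mm) begins 54 mm behind the grasp point. The pads swing forward as they close: fully open they stand 13 mm farther back than shut.
Start: joints at [-79.028, 21.807, 74.336, -0, 83.858, -12.336], TCP at [0.218, -0.505, 0.231] pointing down, gripper open.
Joint ranges: [-178.18, 178.18], [-50.72, 133.34], [12.68, 142.11], [-81.47, 261.47], [9.98, 163.14], [-165.26, 165.26]. Speed limits (degrees/s): [136.94, 136.94, 180, 180, 180, 180].

INTERFACE

Orientations are given as a 3x3 rotation matrix whose columns are the frame's x, y, z axes.
In Python, from rig import observe, get_image, camera_params, close_job, grasp_offset gives the robot as it stands.
- The arm moves only by the shell command python3 -m handwheel 'ROWS' [OPENING] [FORCE]. ROWS is JSON, a list of rows, each a list of 2 entries, a list of its own where there are three numbers: the shift along the tool's x, y, z as a fraction of full scale, then the turn, a rotation vector about the tool's x, y, z as a fraction of full scale. In form: [[[dx, dy, dz], [ax, ay, az]], ...]. A call has 1 to 10 rows; each row is the pose to reach, as a shift and turn from the pose commanded when the call began, along the tool's axes at that moment, turning the shorter way round; what a row does not reach only later rows make up. Full scale, the value 1, is 0.5 m for a shift and pi rad for a turn. A row lasts 1/10 s, in which the tool goes at most 50 mm and 8.59 degrees, less where a joint would pass 70% of its speed; a pose out of reach is approached as far as the arm can. A call with a number of a shift or a turn outside -1 to 1 is refused whole. A call with a gripper value outside its range is refused whole. OPENING is the opening, from 0 (shut) to 1 (fully open), set as the call begins (- or left out, the last holds). The fingers move at their own pace and stop on an object; FORCE is the grip in N (left out, the last holds). Time passes only in rows, so rows that repeat a pose let the fingers close. It gives the time, the measured TCP pose, the force, the opening and the grip force at its end, in the units of the state.
- observe(): the state, without advancing time (a new reading comes with each control period).
- get_image(name): name is "side" or "top" or "wrist"; returns (picture, depth): 384x512x3 uint8, red, green, blue; 384x512 float32, m along the optical axis (not along the pixel's ray), 0 where there is no reading.
- camera_params(name): a dict with "K" (3x3 intrinsics, pixels), "k1" (the pictures are not rectified: a ray, as slopes to the right and down, at radius r is drawn at 1 + k1 r^2 times it, then the intrinsics apply), "R" (3x3) and "t" (3): a world point X has camera coordinates R X + t. Camera axes: x right, y down, z forward; pixel columns grow to the right and rows downward; lengths in m; the calibration is good to about 2 mm. A picture is of the moment at which its call begins: read the wrist's pose just before it. camera_params takes no time and is no camera call; for the wrist camera it gives the pose at the moment of the call.
- close_job(): hands the job in; it is judged then, once.
The state is a dict: "time_s": time; "q": joint angles; "qvel": joint speeds; "joint_efforts": joint torques, N m; "position": TCP position; "tool_rot": TCP orientation; "ft_force": force on the tool from outside, world axes, zero at the start; "wrist_torque": the same for the moment, N m; "grip_width": finger opening in m; "gripper_force": force on a finger pad.
Only numpy, scipy, OpenCV 4.12 (cv2) and the standard library are available. Lean on these libraries where they do the work, as an engineer would, in place of code of your own. Each camera call takes 0.05 s, during which the arm holds its last target. There are 200 camera calls.

## Working session

There is one attempt and no reset: what is moved stays moved. The work goes in short steps, Python scripts to look and compute and a shell command to move; the robot and the scene stay as the last step left them, time stands still between calls to the robot, and variables do not carry over. Pictures are saved under pics/ and viewed, at most 14 in all, crops included, and the job is handed in when it is done.

```bash
ls; mkdir -p pics; python3 - <<'E'
from rig import *
import cv2
s=observe();print(s['time_s'],s['position'],s['tool_rot'],s['grip_width'],grasp_offset if not callable(grasp_offset) else grasp_offset())
for n in('top','side'):
    im,d=get_image(n);cv2.imwrite(f'pics/{n}0.png',im[:,:,::-1]);p=camera_params(n);print(n,p)
E
```

```text
pics
0.0 [ 0.21756511 -0.5048025   0.23071586] [[ 9.18392991e-01  3.95669357e-01 -2.73937705e-04]
 [ 3.95669319e-01 -9.18391896e-01  1.45420437e-03]
 [ 3.23801938e-04 -1.44391984e-03 -9.99998905e-01]] 0.08525323708551248 0.0187
top {'K': array([[386.51201184,   0.        , 257.49141058],
       [  0.        , 386.51201184, 184.49329487],
       [  0.        ,   0.        ,   1.        ]]), 'k1': 0.04204527991657815, 'R': array([[-0.02382858, -0.99968444, -0.00795072],
       [-0.98475327,  0.02484201, -0.17217396],
       [ 0.17231714,  0.00372684, -0.98503447]]), 't': array([0.01848229, 0.49955566, 1.27616282])}
side {'K': array([[390.68782217,   0.        , 253.25857321],
       [  0.        , 390.68782217, 189.78811611],
       [  0.        ,   0.        ,   1.        ]]), 'k1': -0.12947296785785878, 'R': array([[ 9.70785207e-01, -2.39948927e-01,  7.70485736e-04],
       [-1.30106110e-01, -5.29075802e-01, -8.38541111e-01],
       [ 2.01614686e-01,  8.13943062e-01, -5.44837784e-01]]), 't': array([-0.50652434,  0.14374033,  1.10637546])}
```

View pics/top0.png

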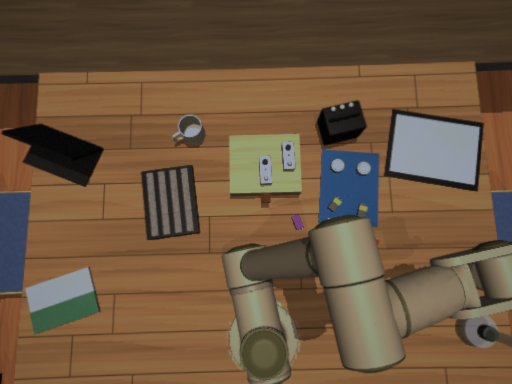

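View pics/side0.png

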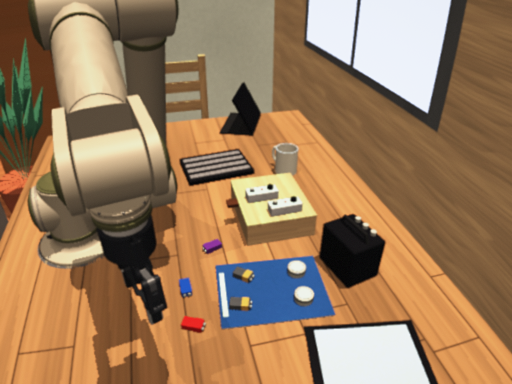

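Pedals are at (265,170) and (288,155) on the lid, the batteries at (336,204) and (362,210), and the tins at (338,166) and (364,168). Look-alikes to avoid: purple (297,222) in the top view; blue (185,287) and red (193,324) in the side view, off the book. The board is at (171,202) and the mug at (190,127). The amp is at (342,122).

```bash
cat > h.py <<'E'
from rig import *
import cv2, numpy as np
def world(uv,z,p):
    """pixels -> world points on plane z"""
    uv=np.asarray(uv,float).reshape(-1,1,2)
    n=cv2.undistortPoints(uv,p['K'],np.array([p['k1'],0,0,0.])).reshape(-1,2)
    R,t=np.array(p['R']),np.array(p['t']); C=-R.T@t
    d=np.c_[n,np.ones(len(n))]@R
    return (C+d*((z-C[2])/d[:,2])[:,None])[:,:2]
def pix(X,p):
    R=np.array(p['R']); return cv2.projectPoints(np.atleast_2d(np.asarray(X,float)),cv2.Rodrigues(R)[0],np.array(p['t']),p['K'],np.array([p['k1'],0,0,0.]))[0].reshape(-1,2)
def rects(im,p,lo,hi,z,amin=30,box=None):
    """HSV mask blobs as world rectangles: centre, (long, short), yaw of the long side"""
    m=cv2.inRange(cv2.cvtColor(im,cv2.COLOR_RGB2HSV),lo,hi)
    if box: k=np.zeros_like(m);k[box[1]:box[3],box[0]:box[2]]=255;m&=k
    out=[]
    for c in cv2.findContours(m,cv2.RETR_EXTERNAL,cv2.CHAIN_APPROX_NONE)[0]:
        if cv2.contourArea(c)<amin: continue
        w=world(c,z,p); (x,y),_,_=cv2.minAreaRect((w*1000).astype(np.float32))
        b=cv2.boxPoints(cv2.minAreaRect((w*1000).astype(np.float32)));e=[b[1]-b[0],b[2]-b[1]];e.sort(key=lambda v:-np.hypot(*v))
        M=cv2.moments(c);out.append(dict(c=np.round([x,y],1),s=[round(float(np.hypot(*v)),1) for v in e],yaw=round(float(np.degrees(np.arctan2(e[0][1],e[0][0]))+90)%180-90,1),px=(int(M['m10']/M['m00']),int(M['m01']/M['m00']))))
    return out
def tool(): 
    s=observe();return np.array(s['position']),np.array(s['tool_rot'])
def need(pos,yaw):
    """shift and turn (fractions) to a pointing-down pose whose tool y is at yaw deg"""
    P,R=tool();y=np.array([np.cos(np.radians(yaw)),np.sin(np.radians(yaw)),0])
    if y@R[:,1]<0:y=-y
    z=np.array([0,0,-1.]);T=np.c_[np.cross(y,z),y,z]
    rv=cv2.Rodrigues(R.T@T)[0].ravel()
    print('shift',np.round(R.T@(np.array(pos)-P)/.5,4),'turn',np.round(rv/np.pi,4),'rows>=',round(max(np.linalg.norm(np.array(pos)-P)/.05,np.degrees(np.linalg.norm(rv))/8.59),1))
E
python3 - <<'E'
from h import *
im,_=get_image('top');p=camera_params('top');im=np.array(im)
cv2.imwrite('pics/c0.png',cv2.resize(im[110:240,135:400],None,fx=3,fy=3,interpolation=2)[:,:,::-1])
hsv=cv2.cvtColor(im,cv2.COLOR_RGB2HSV)
for q in [(250,145),(265,203),(265,180),(288,158),(152,190),(146,220),(340,190),(336,201),(336,206),(338,166),(297,222),(210,220),(330,221)]:print(q,hsv[q[1],q[0]])
print('case',rects(im,p,(20,60,60),(40,255,255),.072,500,(220,125,310,205)))
print('pedal',rects(im,p,(0,0,110),(179,60,255),.102,30,(230,130,305,195)))
print('tin',rects(im,p,(0,0,110),(179,90,255),.025,30,(320,150,380,190)))
print('book',rects(im,p,(100,100,20),(120,255,255),.005,500,(310,140,390,240)))
print('board',rects(im,p,(0,0,0),(179,255,70),.02,200,(130,155,210,250)))
print('bat',rects(im,p,(12,60,60),(35,255,255),.022,5,(322,190,376,222)))
E
```

```text
(250, 145) [ 35  71 158]
(265, 203) [ 14 148  86]
(265, 180) [ 10   6 121]
(288, 158) [109  36 175]
(152, 190) [ 16  38 114]
(146, 220) [10 55 42]
(340, 190) [107 161 117]
(336, 201) [ 32 127 156]
(336, 206) [19 25 82]
(338, 166) [109  35 174]
(297, 222) [148 118 121]
(210, 220) [ 14 143 125]
(330, 221) [ 25 108  45]
case [{'c': array([567.4, -19.9]), 's': [240.7, 203.3], 'yaw': 89.4, 'px': (264, 163)}]
pedal [{'c': array([540.8, -20.8]), 's': [92.9, 38.6], 'yaw': 1.7, 'px': (265, 169)}, {'c': array([587.2, -98.5]), 's': [92.8, 38.2], 'yaw': 2.8, 'px': (288, 154)}]
tin [{'c': array([ 555.5, -363.1]), 's': [45.2, 42.6], 'yaw': 88.4, 'px': (363, 167)}, {'c': array([ 566.7, -273.8]), 's': [45.1, 39.2], 'yaw': 88.5, 'px': (337, 164)}]
book [{'c': array([ 488.8, -312.5]), 's': [258.3, 198.2], 'yaw': -5.7, 'px': (348, 183)}]
board [{'c': array([451.9, 309.4]), 's': [240.8, 180.4], 'yaw': 6.5, 'px': (169, 202)}]
bat [{'c': array([ 376.4, -313.5]), 's': [111.3, 13.6], 'yaw': 88.7, 'px': (355, 219)}, {'c': array([ 414.6, -350.4]), 's': [23.7, 17.3], 'yaw': 86.0, 'px': (362, 207)}, {'c': array([ 438.4, -264.3]), 's': [23.9, 17.4], 'yaw': 43.0, 'px': (336, 201)}]
```

View pics/c0.png

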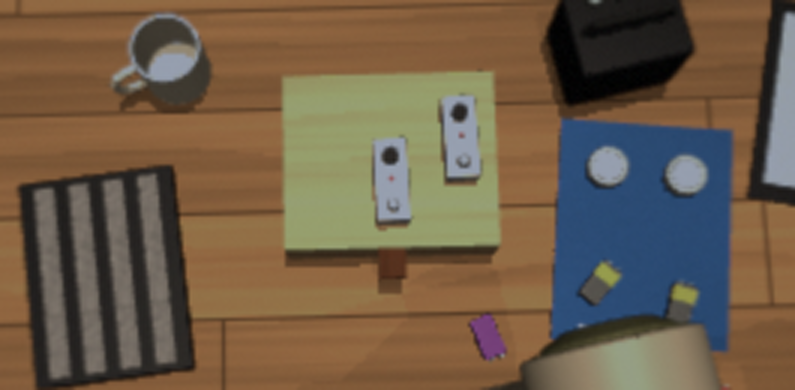

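The crop confirms two silver pedals, two brass-banded batteries and two white tins on the book. The purple block at crop (487,337) is a decoy. Next is pedal A.

```bash
python3 -c "
from h import *
need([.541,-.021,.16],91.7)"
```

```text
shift [ 0.977  -0.6328  0.1426] turn [-0.0003  0.      0.12  ] rows>= 11.7
```

```bash
python3 -m handwheel '[[[0.2,-0.13,0],[0,0,0.04]],[[0.977,-0.6328,0.1426],[0,0,0.12]],[[0.977,-0.6328,0.1426],[0,0,0.12]],[[0.977,-0.6328,0.1426],[0,0,0.12]],[[0.977,-0.6328,0.1426],[0,0,0.12]],[[0.977,-0.6328,0.1426],[0,0,0.12]],[[0.977,-0.6328,0.1426],[0,0,0.12]],[[0.977,-0.6328,0.1426],[0,0,0.12]],[[0.977,-0.6328,0.1426],[0,0,0.12]],[[0.977,-0.6328,0.1426],[0,0,0.12]]]' 1 60; python3 -c "
from h import *
need([.541,-.021,.16],91.7)"
```

```text
time_s: 1.15
position: [0.4932, -0.0921, 0.1715]
tool_rot: [[1.0, 0.03, -0.0], [0.03, -1.0, -0.0], [-0.0, 0.0, -1.0]]
ft_force: [-0.0, -1.0, 1.2]
grip_width: 0.085
gripper_force: 0.0
shift [ 0.0998 -0.1392  0.0229] turn [0. 0. 0.] rows>= 1.7
```

```bash
python3 -m handwheel '[[[0.0998,-0.1392,0.02],[0,0,0]],[[0.0998,-0.1392,0.02],[0,0,0]],[[0.0998,-0.1392,0.02],[0,0,0]],[[0.0998,-0.1392,0.07],[0,0,0]],[[0.0998,-0.1392,0.12],[0,0,0]],[[0.0998,-0.1392,0.16],[0,0,0]],[[0.0998,-0.1392,0.18],[0,0,0]],[[0.0998,-0.1392,0.194],[0,0,0]],[[0.0998,-0.1392,0.194],[0,0,0]]]' 1 60; python3 -m handwheel '[[[0,0,0],[0,0,0]],[[0,0,0],[0,0,0]],[[0,0,0],[0,0,0]],[[0,0,0],[0,0,0]],[[0,0,0],[0,0,0]],[[0,0,0],[0,0,0]],[[0,0,0],[0,0,0]],[[0,0,-0.02],[0,0,0]],[[0,0,-0.1],[0,0,0]],[[0,0,-0.16],[0,0,0]]]' 0 60
python3 -c "
from h import *
b=np.radians(6.5);x=np.array([np.cos(b),np.sin(b)]);y=np.array([-x[1],x[0]])
for s in (.045,-.045):
  q=np.array([.452,.309])+s*y;print(q)
q=np.array([.452,.309])+.045*y
need([*q,.15],96.5);need([*q,.026],96.5)"
```

```text
time_s: 2.05
position: [0.5401, -0.0232, 0.0745]
tool_rot: [[1.0, 0.029, -0.001], [0.029, -1.0, 0.0], [-0.001, -0.0, -1.0]]
ft_force: [0.2, -0.2, 0.1]
grip_width: 0.0853
gripper_force: 0.0
time_s: 3.05
position: [0.5402, -0.0229, 0.1567]
tool_rot: [[1.0, 0.03, 0.0], [0.03, -1.0, -0.0], [0.0, 0.0, -1.0]]
ft_force: [0.4, 0.2, -1.0]
grip_width: 0.0374
gripper_force: 60.6
[0.44690586 0.35371073]
[0.45709414 0.26428927]
shift [-0.1641 -0.7585  0.0133] turn [ 0.     -0.0001 -0.0266] rows>= 7.8
shift [-0.1642 -0.7586  0.2613] turn [ 0.     -0.0001 -0.0266] rows>= 8.2
```

```bash
python3 -m handwheel '[[[-0.16,-0.7585,0.0133],[0,0,-0.0266]],[[-0.164,-0.7585,0.0133],[0,0,-0.0266]],[[-0.164,-0.7585,0.0133],[0,0,-0.0266]],[[-0.164,-0.7585,0.0133],[0,0,-0.0266]],[[-0.164,-0.7585,0.0133],[0,0,-0.0266]],[[-0.164,-0.7585,0.0133],[0,0,-0.0266]],[[-0.164,-0.7585,0.0133],[0,0,-0.0266]],[[-0.164,-0.7585,0.0133],[0,0,-0.0266]],[[-0.164,-0.7585,0.0133],[0,0,-0.0266]],[[-0.164,-0.7585,0.0133],[0,0,-0.0266]]]'; python3 -c "
from h import *
q=[.447,.3537]
need([*q,.024],96.5);print(observe()['grip_width'])"
```

```text
time_s: 4.05
position: [0.4465, 0.3542, 0.1482]
tool_rot: [[0.993, 0.115, -0.0], [0.115, -0.993, -0.0], [-0.0, 0.0, -1.0]]
ft_force: [-0.4, -0.3, -1.6]
grip_width: 0.0371
gripper_force: 60.8
shift [0.001  0.0009 0.2484] turn [0.0001 0.0001 0.0006] rows>= 2.5
0.03713492328644914
```

Lower in steps, release to about 60 mm and lift.

```bash
python3 -m handwheel '[[[0,0,0.08],[0,0,0]],[[0,0,0.15],[0,0,0]],[[0,0,0.2],[0,0,0]],[[0,0,0.23],[0,0,0]],[[0,0,0.24],[0,0,0]],[[0,0,0.247],[0,0,0]],[[0,0,0.247],[0,0,0]]]'; python3 -m handwheel '[[[0,0,0],[0,0,0]],[[0,0,0],[0,0,0]],[[0,0,0],[0,0,0]],[[0,0,0],[0,0,0]],[[0,0,-0.04],[0,0,0]],[[0,0,-0.12],[0,0,0]],[[0,0,-0.2],[0,0,0]],[[0,0,-0.25],[0,0,0]],[[0,0,-0.28],[0,0,0]]]' 0.7;python3 -c "
from h import *
need([.587,-.0985,.16],92.8);need([.587,-.0985,.074],92.8)"
```

```text
time_s: 4.75
position: [0.4475, 0.3534, 0.0252]
tool_rot: [[0.994, 0.112, 0.001], [0.112, -0.994, 0.0], [0.001, -0.0, -1.0]]
ft_force: [-0.1, 0.1, -1.3]
grip_width: 0.0368
gripper_force: 60.8
time_s: 5.65
position: [0.4474, 0.354, 0.1673]
tool_rot: [[0.994, 0.113, 0.003], [0.113, -0.994, 0.002], [0.003, -0.001, -1.0]]
ft_force: [0.7, -0.4, -0.3]
grip_width: 0.0598
gripper_force: 0.0
shift [0.1748 0.9308 0.014 ] turn [-0.0004 -0.0011  0.0206] rows>= 9.5
shift [0.1742 0.9311 0.186 ] turn [-0.0004 -0.0011  0.0206] rows>= 9.7
```

```bash
python3 -m handwheel '[[[0.175,0.931,0.01],[0,0,0.0206]],[[0.175,0.931,0.01],[0,0,0.0206]],[[0.175,0.931,0.01],[0,0,0.0206]],[[0.175,0.931,0.01],[0,0,0.0206]],[[0.175,0.931,0.01],[0,0,0.0206]],[[0.175,0.931,0.01],[0,0,0.0206]],[[0.175,0.931,0.01],[0,0,0.0206]],[[0.175,0.931,0.01],[0,0,0.0206]],[[0.175,0.931,0.01],[0,0,0.0206]],[[0.175,0.931,0.01],[0,0,0.0206]]]' 1; python3 -m handwheel '[[[0,0,0],[0,0,0]],[[0,0,0],[0,0,0]]]'; python3 -c "
from h import *
need([.587,-.0985,.074],92.8)"
```

```text
time_s: 6.65
position: [0.5872, -0.1029, 0.1595]
tool_rot: [[0.999, 0.046, 0.001], [0.046, -0.999, -0.001], [0.0, 0.001, -1.0]]
ft_force: [0.2, 1.1, -0.8]
grip_width: 0.0854
gripper_force: 0.0
time_s: 6.85
position: [0.5863, -0.0988, 0.1594]
tool_rot: [[0.999, 0.048, -0.0], [0.048, -0.999, 0.0], [-0.0, -0.0, -1.0]]
ft_force: [-0.2, -0.7, 0.1]
grip_width: 0.0855
gripper_force: 0.0
shift [ 0.0015 -0.0004  0.1709] turn [-0.0002  0.0001 -0.0003] rows>= 1.7
```

```bash
python3 -m handwheel '[[[0,0,0.05],[0,0,0]],[[0,0,0.1],[0,0,0]],[[0,0,0.14],[0,0,0]],[[0,0,0.16],[0,0,0]],[[0,0,0.17],[0,0,0]],[[0,0,0.17],[0,0,0]]]' ; python3 -m handwheel '[[[0,0,0],[0,0,0]],[[0,0,0],[0,0,0]],[[0,0,0],[0,0,0]],[[0,0,0],[0,0,0]],[[0,0,0],[0,0,0]],[[0,0,0],[0,0,0]],[[0,0,0],[0,0,0]],[[0,0,-0.02],[0,0,0]],[[0,0,-0.1],[0,0,0]],[[0,0,-0.16],[0,0,0]]]' 0 60
python3 -c "
from h import *
need([.457,.2643,.15],96.5)"
```

```text
time_s: 7.45
position: [0.5866, -0.0983, 0.0748]
tool_rot: [[0.999, 0.049, 0.0], [0.049, -0.999, 0.0], [0.0, -0.0, -1.0]]
ft_force: [0.5, 0.9, -0.1]
grip_width: 0.0855
gripper_force: 0.0
time_s: 8.45
position: [0.5866, -0.0989, 0.1564]
tool_rot: [[0.999, 0.049, 0.0], [0.049, -0.999, -0.0], [0.0, 0.0, -1.0]]
ft_force: [-0.3, -1.1, -1.5]
grip_width: 0.0369
gripper_force: 60.5
shift [-0.2235 -0.7382  0.0128] turn [ 0.     -0.     -0.0206] rows>= 7.7
```

```bash
python3 -m handwheel '[[[-0.2235,-0.738,0.01],[0,0,-0.0206]],[[-0.2235,-0.738,0.01],[0,0,-0.0206]],[[-0.2235,-0.738,0.01],[0,0,-0.0206]],[[-0.2235,-0.738,0.01],[0,0,-0.0206]],[[-0.2235,-0.738,0.01],[0,0,-0.0206]],[[-0.2235,-0.738,0.01],[0,0,-0.0206]],[[-0.2235,-0.738,0.01],[0,0,-0.0206]],[[-0.2235,-0.738,0.01],[0,0,-0.0206]],[[-0.2235,-0.738,0.01],[0,0,-0.0206]],[[-0.2235,-0.738,0.01],[0,0,-0.0206]]]'; python3 -c "
from h import *
need([.457,.2643,.024],96.5);print(observe()['grip_width'])
im,_=get_image('top');p=camera_params('top');print(rects(np.array(im),p,(0,0,110),(179,60,255),.05,30,(130,155,215,250)))
cv2.imwrite('pics/b1.png',cv2.resize(im[120:260,110:300],None,fx=4,fy=4)[:,:,::-1])"
```

```text
time_s: 9.45
position: [0.4567, 0.2646, 0.1498]
tool_rot: [[0.993, 0.115, 0.0], [0.115, -0.993, -0.0], [0.0, 0.0, -1.0]]
ft_force: [-0.2, -1.2, -1.8]
grip_width: 0.037
gripper_force: 60.7
shift [0.0005 0.0005 0.2516] turn [ 0.0001 -0.      0.0005] rows>= 2.5
0.037033503854629425
[{'c': array([393.8, 427.2]), 's': [41.2, 20.6], 'yaw': 15.6, 'px': (132, 219)}, {'c': array([449.4, 356.3]), 's': [33.9, 17.0], 'yaw': 88.5, 'px': (152, 201)}, {'c': array([436.8, 282.3]), 's': [41.2, 25.6], 'yaw': 16.3, 'px': (176, 204)}, {'c': array([535.2, 377.3]), 's': [122.5, 40.1], 'yaw': -74.2, 'px': (147, 177)}]
```

View pics/b1.png

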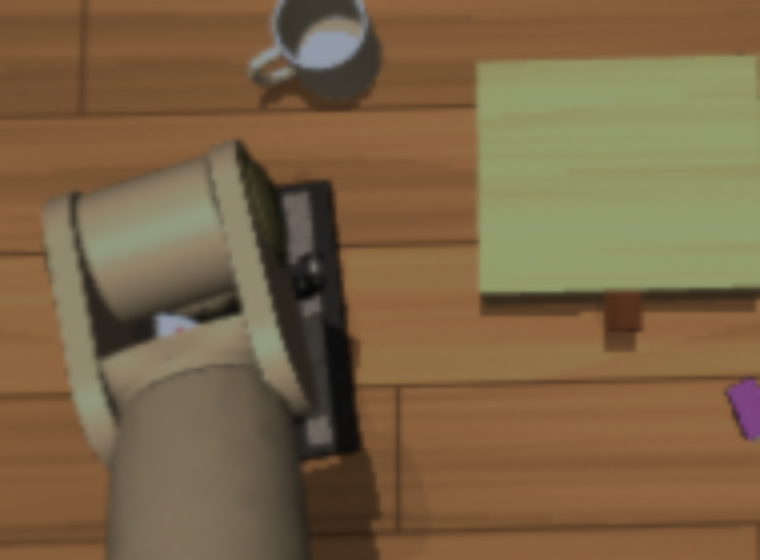

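The arm hides the board, and the lid is empty. I'll place pedal B and check once clear.

```bash
python3 -m handwheel '[[[0,0,0.08],[0,0,0]],[[0,0,0.15],[0,0,0]],[[0,0,0.2],[0,0,0]],[[0,0,0.23],[0,0,0]],[[0,0,0.24],[0,0,0]],[[0,0,0.25],[0,0,0]],[[0,0,0.25],[0,0,0]]]'; python3 -m handwheel '[[[0,0,0],[0,0,0]],[[0,0,0],[0,0,0]],[[0,0,0],[0,0,0]],[[0,0,0],[0,0,0]],[[0,0,-0.04],[0,0,0]],[[0,0,-0.12],[0,0,0]],[[0,0,-0.2],[0,0,0]],[[0,0,-0.25],[0,0,0]],[[0,0,-0.28],[0,0,0]]]' 0.6;python3 -c "
from h import *
im,_=get_image('top');p=camera_params('top');im=np.array(im)
t=rects(im,p,(0,80,20),(15,255,110),.072,15,(255,190,275,212));print(t)
need([.35,.03,.2],89.4)"
```

```text
time_s: 10.2
position: [0.4574, 0.2638, 0.0248]
tool_rot: [[0.994, 0.112, 0.0], [0.112, -0.994, 0.0], [0.0, -0.0, -1.0]]
ft_force: [-0.0, -0.2, -1.6]
grip_width: 0.0369
gripper_force: 60.7
time_s: 11.1
position: [0.4574, 0.2645, 0.1672]
tool_rot: [[0.994, 0.113, 0.003], [0.113, -0.994, 0.001], [0.004, -0.001, -1.0]]
ft_force: [-0.5, -0.4, -0.1]
grip_width: 0.0511
gripper_force: 0.0
[{'c': array([442.2, -15.9]), 's': [63.1, 46.8], 'yaw': 88.6, 'px': (264, 198)}]
shift [-0.2676  0.4417 -0.0649] turn [-0.0005 -0.0019  0.0395] rows>= 5.2
```

```bash
cat >> h.py <<'E'
def lid(a,r=.224,up=.003):
    """TCP for a pinch of the tab at lid angle a (case at .567,-.020 yaw -.6)"""
    c=np.radians(-.6);X=np.array([np.cos(c),np.sin(c)])
    x=.1-r*np.cos(a)+.005*np.sin(a);z=.062+r*np.sin(a)+.005*np.cos(a)
    return [*(np.array([.567,-.020])+x*X),z-.0187+up]
E
python3 -c "
from h import *
P=lid(0);print(P);need([P[0],P[1],.13],89.4)"
```

```text
[np.float64(0.44300679899867645), np.float64(-0.01870149876958552), np.float64(0.051300000000000005)]
shift [-0.0947  0.5598  0.076 ] turn [-0.0005 -0.0019  0.0395] rows>= 5.7
```

```bash
python3 -m handwheel '[[[-0.0947,0.56,0.03],[0,-0.0019,0.0395]],[[-0.0947,0.56,0.03],[0,-0.0019,0.0395]],[[-0.0947,0.56,0.03],[0,-0.0019,0.0395]],[[-0.0947,0.56,0.05],[0,-0.0019,0.0395]],[[-0.0947,0.56,0.075],[0,-0.0019,0.0395]],[[-0.0947,0.56,0.075],[0,-0.0019,0.0395]],[[-0.0947,0.56,0.075],[0,-0.0019,0.0395]],[[-0.0947,0.56,0.075],[0,-0.0019,0.0395]]]' 0.8; python3 -c "
from h import *
need(lid(0),89.4)
im,_=get_image('top');p=camera_params('top');im=np.array(im)
for r in rects(im,p,(0,0,110),(179,60,255),.05,30,(130,155,205,250)):print(r)
w,_=get_image('wrist');cv2.imwrite('pics/m2.png',np.hstack([cv2.resize(im[130:260,130:300],(523,400)),cv2.resize(w,(270,400))])[:,:,::-1])"
```

```text
time_s: 11.95
position: [0.4414, -0.0197, 0.1267]
tool_rot: [[1.0, -0.013, -0.007], [-0.013, -1.0, 0.0], [-0.007, -0.0, -1.0]]
ft_force: [-0.2, 0.9, -0.4]
grip_width: 0.0682
gripper_force: 0.0
shift [ 0.0043 -0.0021  0.1507] turn [-0.      0.0022 -0.0007] rows>= 1.5
{'c': array([400. , 319.6]), 's': [114.8, 15.2], 'yaw': 6.7, 'px': (165, 219)}
{'c': array([445.1, 346.3]), 's': [207.7, 54.9], 'yaw': 4.7, 'px': (154, 200)}
{'c': array([472.4, 269.2]), 's': [171.0, 54.8], 'yaw': 6.0, 'px': (179, 194)}
```

View pics/m2.png

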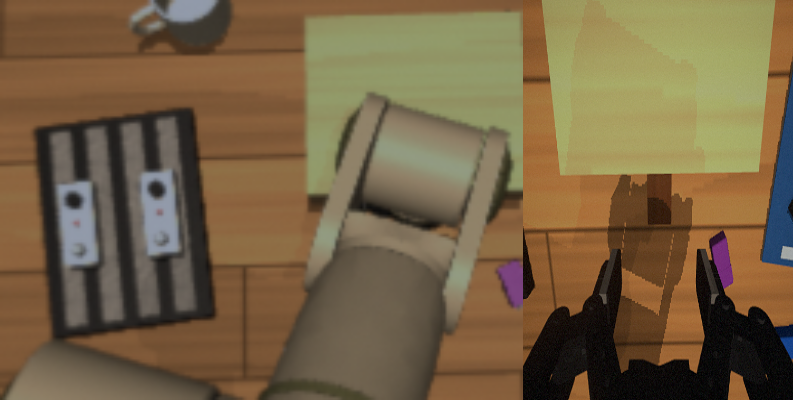

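Both pedals sit wholly on the board (picture (77,225) and (160,213)). In the wrist view the tab is centred between the fingers. Next: pinch the tab.

```bash
python3 -m handwheel '[[[0.004,-0.002,0.05],[0,0.002,0]],[[0.004,-0.002,0.1],[0,0.002,0]],[[0.004,-0.002,0.13],[0,0.002,0]],[[0.004,-0.002,0.15],[0,0.002,0]],[[0.004,-0.002,0.15],[0,0.002,0]]]'; python3 -m handwheel '[[[0,0,0],[0,0,0]],[[0,0,0],[0,0,0]],[[0,0,0],[0,0,0]],[[0,0,0],[0,0,0]],[[0,0,0],[0,0,0]],[[0,0,0],[0,0,0]],[[0,0,0],[0,0,0]],[[0,0,0],[0,0,0]]]' 0 25; python3 -c "
from h import *
P,R=tool()
for a in np.arange(.15,1.56,.15):print(round(a,2),np.round(R.T@(np.array(lid(a))-np.array(lid(0)))/.5,3).tolist())"
```

```text
time_s: 12.55
position: [0.4429, -0.0175, 0.0514]
tool_rot: [[1.0, -0.009, -0.001], [-0.009, -1.0, 0.0], [-0.001, -0.0, -1.0]]
ft_force: [0.2, -0.8, -0.3]
grip_width: 0.0682
gripper_force: 0.0
time_s: 13.35
position: [0.4437, -0.0196, 0.0531]
tool_rot: [[1.0, -0.01, 0.002], [-0.01, -1.0, -0.003], [0.002, 0.003, -1.0]]
ft_force: [-2.5, -8.3, 5.9]
grip_width: 0.0295
gripper_force: 28.0
0.15 [0.007, 0.0, -0.067]
0.3 [0.023, 0.0, -0.132]
0.45 [0.049, 0.001, -0.194]
0.6 [0.084, 0.001, -0.251]
0.75 [0.128, 0.001, -0.302]
0.9 [0.178, 0.001, -0.347]
1.05 [0.235, 0.001, -0.383]
1.2 [0.296, 0.001, -0.411]
1.35 [0.361, 0.001, -0.429]
1.5 [0.427, 0.001, -0.437]
```

```bash
python3 -m handwheel '[[[0.002,0,-0.034],[0,0,0]],[[0.007,0,-0.067],[0,0,0]],[[0.014,0,-0.1],[0,0,0]],[[0.023,0,-0.132],[0,0,0]],[[0.035,0,-0.163],[0,0,0]],[[0.049,0,-0.194],[0,0,0]],[[0.065,0,-0.223],[0,0,0]],[[0.084,0,-0.251],[0,0,0]],[[0.105,0,-0.277],[0,0,0]],[[0.128,0.001,-0.302],[0,0,0]]]'; python3 -c "
from h import *
s=observe();print(s['ft_force'],lid(.75))
P,R=tool()
for a in np.arange(.9,1.59,.05):print(round(a,2),np.round(R.T@(np.array(lid(a))-P)/.5,3).tolist())"
```

```text
time_s: 14.35
position: [0.5062, -0.0198, 0.2035]
tool_rot: [[1.0, -0.011, -0.003], [-0.011, -1.0, -0.001], [-0.003, 0.001, -1.0]]
ft_force: [-1.6, -0.9, -5.6]
grip_width: 0.0294
gripper_force: 26.2
[-1.60279598 -0.86823259 -5.59864742] [np.float64(0.5065132038836473), np.float64(-0.01936656059730182), np.float64(0.20264552658959595)]
0.9 [0.051, -0.001, -0.043]
0.95 [0.069, -0.001, -0.056]
1.0 [0.088, -0.001, -0.068]
1.05 [0.107, -0.001, -0.079]
1.1 [0.127, -0.001, -0.09]
1.15 [0.147, -0.001, -0.099]
1.2 [0.168, -0.001, -0.107]
1.25 [0.189, -0.001, -0.114]
1.3 [0.211, -0.001, -0.121]
1.35 [0.233, -0.001, -0.126]
1.4 [0.255, -0.001, -0.129]
1.45 [0.277, -0.001, -0.132]
1.5 [0.299, -0.001, -0.134]
1.55 [0.322, -0.001, -0.135]
```

```bash
python3 -m handwheel '[[[0.033,0,-0.03],[0,0,0]],[[0.069,0,-0.056],[0,0,0]],[[0.107,0,-0.079],[0,0,0]],[[0.147,0,-0.099],[0,0,0]],[[0.189,0,-0.114],[0,0,0]],[[0.233,0,-0.126],[0,0,0]],[[0.265,0,-0.131],[0,0,0]],[[0.299,0,-0.134],[0,0,0]],[[0.322,0,-0.135],[0,0,0]],[[0.322,0,-0.135],[0,0,0]]]';  python3 -m handwheel '[[[0,0,0],[0,0,0]],[[0,0,0],[0,0,0]]]'; python3 -c "
from h import *
for n in('side',):
  im,_=get_image(n);cv2.imwrite('pics/s3.png',im[100:350,130:420,::-1])"
```

```text
time_s: 15.35
position: [0.669, -0.0203, 0.2718]
tool_rot: [[1.0, -0.01, 0.003], [-0.01, -1.0, 0.001], [0.003, -0.001, -1.0]]
ft_force: [1.9, 2.9, 4.6]
grip_width: 0.0292
gripper_force: 26.0
time_s: 15.55
position: [0.6682, -0.0203, 0.2718]
tool_rot: [[1.0, -0.01, 0.002], [-0.01, -1.0, 0.001], [0.002, -0.001, -1.0]]
ft_force: [0.9, 5.2, 4.7]
grip_width: 0.0293
gripper_force: 26.1
```

View pics/s3.png

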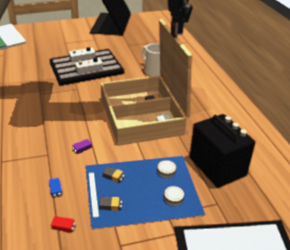

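The lid is upright. A white tin shows in the nearer (-y) compartment, around (165,117). I'll release and retreat.

```bash
python3 -m handwheel '[[[0,0,0],[0,0,0]],[[0,0,0],[0,0,0]],[[0,0,0],[0,0,0]],[[0,0,-0.03],[0,0,0]],[[0,0,-0.06],[0,0,0]],[[-0.03,0,-0.08],[0,0,0]],[[-0.1,0,-0.08],[0,0,0]],[[-0.2,0,-0.08],[0,0,0]],[[-0.3,0,-0.08],[0,0,0]],[[-0.4,0,-0.08],[0,0,0]]]' 0.7;  python3 -m handwheel '[[[-0.1,-0.1,0],[0,0,0]],[[-0.2,-0.2,0],[0,0,0]],[[-0.2,-0.3,0],[0,0,0]],[[-0.2,-0.4,0],[0,0,0]],[[-0.2,-0.5,0],[0,0,0]],[[-0.2,-0.6,0],[0,0,0]]]'; python3 -c "
from h import *
im,_=get_image('top');p=camera_params('top');im=np.array(im)
cv2.imwrite('pics/t4.png',cv2.resize(im[110:240,135:400],None,fx=3,fy=3,interpolation=2)[:,:,::-1])
print('tin',rects(im,p,(0,0,110),(179,90,255),.025,30,(315,145,385,195)))
print('bat',rects(im,p,(12,60,60),(35,255,255),.022,5,(322,190,376,222)))
print('batdark',rects(im,p,(0,0,20),(40,60,110),.022,30,(322,190,376,222)))
"
```

```text
time_s: 16.6
position: [0.4659, -0.0191, 0.3103]
tool_rot: [[1.0, -0.011, 0.0], [-0.011, -1.0, -0.001], [0.0, 0.001, -1.0]]
ft_force: [1.8, -1.5, 1.3]
grip_width: 0.0594
gripper_force: 0.0
time_s: 17.2
position: [0.3709, 0.2507, 0.3109]
tool_rot: [[1.0, -0.011, 0.001], [-0.011, -1.0, -0.0], [0.001, 0.0, -1.0]]
ft_force: [2.5, -0.4, 0.1]
grip_width: 0.0599
gripper_force: 0.0
tin [{'c': array([ 555.5, -363.1]), 's': [45.2, 42.6], 'yaw': 88.4, 'px': (363, 167)}, {'c': array([ 566.7, -273.8]), 's': [45.1, 39.2], 'yaw': 88.5, 'px': (337, 164)}]
bat [{'c': array([ 414.6, -350.4]), 's': [23.7, 17.3], 'yaw': 86.0, 'px': (362, 207)}, {'c': array([ 438.4, -264.3]), 's': [23.9, 17.4], 'yaw': 43.0, 'px': (336, 201)}]
batdark [{'c': array([ 395.2, -342.4]), 's': [30.3, 25.2], 'yaw': -17.9, 'px': (360, 213)}, {'c': array([ 423.2, -249.7]), 's': [24.7, 21.5], 'yaw': -47.1, 'px': (332, 205)}]
```

View pics/t4.png

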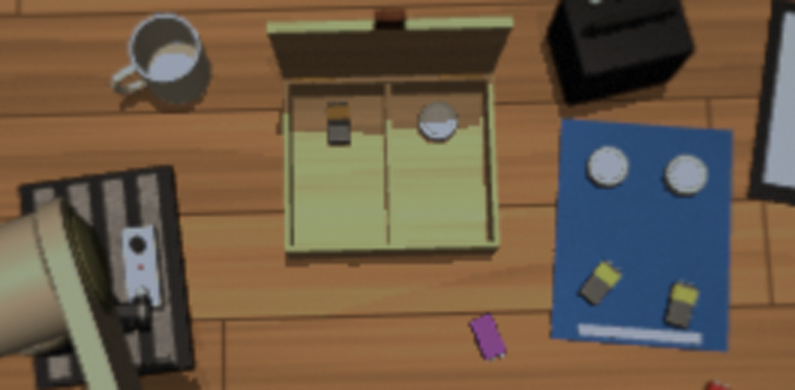

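The battery sits in the left (+y) compartment at (338,122), and the tin in the right (-y) at (437,120). Next I'll measure the loose items with a not-blue mask.

```bash
cat >> h.py <<'E'
def loose(show=True):
    """non-blue blobs on the book from the top camera"""
    im,_=get_image('top');p=camera_params('top');im=np.array(im)
    h=cv2.cvtColor(im,cv2.COLOR_RGB2HSV)
    blue=cv2.inRange(h,(100,100,0),(118,255,255))
    m=cv2.bitwise_not(blue);k=np.zeros_like(m);k[152:218,324:378]=255;m&=k
    f=np.zeros_like(im);f[m>0]=255
    o=rects(f,p,(0,0,200),(179,255,255),.022,40)
    for r in o:print(r)
    return im
E
python3 -c "
from h import *
loose()
need([.4307,-.257,.15],-43)"
```

```text
{'c': array([ 404.5, -348. ]), 's': [45.9, 33.8], 'yaw': -4.2, 'px': (361, 210)}
{'c': array([ 430.9, -256.1]), 's': [49.6, 28.7], 'yaw': -47.1, 'px': (334, 203)}
{'c': array([ 554.4, -362. ]), 's': [49.0, 46.3], 'yaw': 88.4, 'px': (363, 167)}
{'c': array([ 563.9, -272.6]), 's': [48.9, 46.4], 'yaw': 88.5, 'px': (337, 165)}
shift [0.1246 1.0201 0.3199] turn [-1.000e-04 -0.000e+00 -2.624e-01] rows>= 10.8
```

```bash
python3 -c "
from h import *
need([.431,-.256,.13],43)"
```

```text
shift [0.1252 1.0181 0.3599] turn [-1.000e-04  1.000e-04  2.598e-01] rows>= 10.9
```

```bash
python3 -m handwheel '[[[0.12,0.99,0.15],[0,0,0.26]],[[0.12,0.99,0.15],[0,0,0.26]],[[0.12,0.99,0.15],[0,0,0.26]],[[0.12,0.99,0.2],[0,0,0.26]],[[0.12,0.99,0.25],[0,0,0.26]],[[0.12,0.99,0.3],[0,0,0.26]],[[0.12,0.99,0.34],[0,0,0.26]],[[0.12,0.99,0.34],[0,0,0.26]],[[0.12,0.99,0.34],[0,0,0.26]],[[0.12,0.99,0.34],[0,0,0.26]]]' 1; python3 -m handwheel '[[[0,0,0],[0,0,0]],[[0,0,0],[0,0,0]],[[0,0,0],[0,0,0]]]'; python3 -c "
from h import *
im,d=get_image('wrist');p=camera_params('wrist')
cv2.imwrite('pics/w5.png',im[:,:,::-1])
need([.431,-.256,.008],43)"
```

```text
time_s: 18.3
position: [0.4225, -0.2211, 0.1541]
tool_rot: [[0.676, -0.737, 0.0], [-0.737, -0.676, -0.001], [0.001, 0.0, -1.0]]
ft_force: [1.2, 0.5, 0.3]
grip_width: 0.0853
gripper_force: 0.0
time_s: 18.6
position: [0.4231, -0.2181, 0.1554]
tool_rot: [[0.677, -0.736, 0.001], [-0.736, -0.677, -0.001], [0.001, -0.0, -1.0]]
ft_force: [0.1, 0.4, -1.0]
grip_width: 0.0854
gripper_force: 0.0
shift [0.0663 0.0404 0.2952] turn [-0.     -0.0005 -0.0021] rows>= 3.1
```

View pics/w5.png

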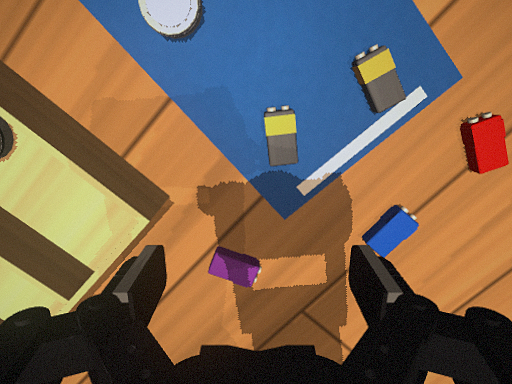

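The wrist view shows battery 1 at (281,135), battery 2 at (378,78), and the three decoys in purple, blue and red.

```bash
python3 -c "
from h import *
p=camera_params('wrist')
w=world([[280,113],[284,163],[374,56],[386,108],[170,10]],.020,p);print(w)
for a,b in((0,1),(2,3)):
  d=w[a]-w[b];print((w[a]+w[b])/2,np.hypot(*d),np.degrees(np.arctan2(d[1],d[0])))"
python3 -m handwheel '[[[0.0663,0.0404,0.1],[0,0,-0.002]],[[0.0663,0.0404,0.1],[0,0,-0.002]],[[0.0663,0.0404,0.18],[0,0,-0.002]],[[0.0663,0.0404,0.24],[0,0,-0.002]],[[0.0663,0.0404,0.27],[0,0,-0.002]],[[0.0663,0.0404,0.29],[0,0,-0.002]],[[0.0663,0.0404,0.295],[0,0,-0.002]],[[0.0663,0.0404,0.295],[0,0,-0.002]]]' 1;python3 -m handwheel '[[[0,0,0],[0,0,0]],[[0,0,0],[0,0,0]],[[0,0,0],[0,0,0]],[[0,0,0],[0,0,0]],[[0,0,0],[0,0,0]],[[0,0,0],[0,0,0]],[[0,0,0],[0,0,0]],[[0,0,0],[0,0,0]],[[0,0,-0.06],[0,0,0]],[[0,0,-0.14],[0,0,0]]]' 0 50;python3 -m handwheel '[[[0,0,-0.1],[0,0,0]],[[0,0,-0.14],[0,0,0]],[[0,0,-0.14],[0,0,0]]]'; python3 -c "
from h import *
need([.5576,.0386,.14],89.4)"
```

```text
[[ 0.44642428 -0.27190863]
 [ 0.41333419 -0.24272023]
 [ 0.42151652 -0.35568172]
 [ 0.38288788 -0.33572788]
 [ 0.56336821 -0.26998761]]
[ 0.42987923 -0.25731443] 0.04412387683079325 -41.4151567515581
[ 0.4022022 -0.3457048] 0.043477893057474175 -27.318865076166738
time_s: 19.45
position: [0.4313, -0.2565, 0.008]
tool_rot: [[0.682, -0.732, 0.001], [-0.732, -0.682, -0.001], [0.001, -0.0, -1.0]]
ft_force: [0.6, 0.4, 0.4]
grip_width: 0.0853
gripper_force: 0.0
time_s: 20.45
position: [0.4302, -0.2559, 0.077]
tool_rot: [[0.681, -0.732, -0.003], [-0.732, -0.681, 0.003], [-0.004, 0.0, -1.0]]
ft_force: [0.5, -0.0, 0.0]
grip_width: 0.025
gripper_force: 47.6
time_s: 20.75
position: [0.4318, -0.2574, 0.1503]
tool_rot: [[0.681, -0.732, 0.005], [-0.732, -0.681, -0.005], [0.007, -0.0, -1.0]]
ft_force: [-0.5, -0.0, -1.7]
grip_width: 0.0253
gripper_force: 47.6
shift [-0.262  -0.5875  0.0191] turn [ 0.0008 -0.0021 -0.258 ] rows>= 6.4
```

```bash
python3 -m handwheel '[[[-0.262,-0.5875,0],[0,-0.002,-0.258]],[[-0.262,-0.5875,0],[0,-0.002,-0.258]],[[-0.262,-0.5875,0],[0,-0.002,-0.258]],[[-0.262,-0.5875,0],[0,-0.002,-0.258]],[[-0.262,-0.5875,0],[0,-0.002,-0.258]],[[-0.262,-0.5875,0],[0,-0.002,-0.258]],[[-0.262,-0.5875,0.02],[0,-0.002,-0.258]],[[-0.262,-0.5875,0.02],[0,-0.002,-0.258]],[[-0.262,-0.5875,0.02],[0,-0.002,-0.258]]]'; python3 -c "
from h import *
need([.5576,.0386,.013],89.4);print(observe()['grip_width'])"
```

```text
time_s: 21.65
position: [0.556, 0.0395, 0.136]
tool_rot: [[1.0, -0.01, -0.008], [-0.01, -1.0, 0.002], [-0.008, -0.002, -1.0]]
ft_force: [0.0, -0.4, -0.5]
grip_width: 0.025
gripper_force: 47.7
shift [0.0051 0.0023 0.246 ] turn [-0.0007  0.0025  0.0002] rows>= 2.5
0.024988200901151746
```

```bash
python3 -m handwheel '[[[0.004,0.002,0.06],[0,0.0025,0]],[[0.004,0.002,0.13],[0,0.0025,0]],[[0.004,0.002,0.18],[0,0.0025,0]],[[0.004,0.002,0.22],[0,0.0025,0]],[[0.004,0.002,0.235],[0,0.0025,0]],[[0.004,0.002,0.245],[0,0.0025,0]],[[0.004,0.002,0.245],[0,0.0025,0]]]'; python3 -m handwheel '[[[0,0,0],[0,0,0]],[[0,0,0],[0,0,0]],[[0,0,0],[0,0,0]],[[0,0,0],[0,0,0]],[[0,0,-0.04],[0,0,0]],[[0,0,-0.12],[0,0,0]],[[0,0,-0.2],[0,0,0]],[[0,0,-0.25],[0,0,0]],[[0,0,-0.27],[0,0,0]]]' 0.6;python3 -c "
from h import *
loose()
need([.403,-.3465,.13],65)"
```

```text
time_s: 22.35
position: [0.5581, 0.0381, 0.015]
tool_rot: [[1.0, -0.012, 0.003], [-0.012, -1.0, 0.002], [0.003, -0.002, -1.0]]
ft_force: [0.1, -0.1, -0.4]
grip_width: 0.0255
gripper_force: 47.7
time_s: 23.25
position: [0.5585, 0.0384, 0.1525]
tool_rot: [[1.0, -0.011, 0.007], [-0.011, -1.0, 0.001], [0.007, -0.001, -1.0]]
ft_force: [0.3, 0.2, 0.1]
grip_width: 0.051
gripper_force: 0.0
{'c': array([ 404.5, -348. ]), 's': [45.9, 33.8], 'yaw': -4.2, 'px': (361, 210)}
{'c': array([ 552.7, -361.8]), 's': [50.0, 48.3], 'yaw': -4.2, 'px': (363, 167)}
{'c': array([ 563.9, -272.6]), 's': [48.9, 46.4], 'yaw': 88.5, 'px': (337, 165)}
shift [-0.3032  0.7731  0.0417] turn [-0.0009 -0.0021  0.1355] rows>= 8.3
```

```bash
python3 -m handwheel '[[[-0.3032,0.773,0],[0,-0.002,0.1355]],[[-0.3032,0.773,0],[0,-0.002,0.1355]],[[-0.3032,0.773,0],[0,-0.002,0.1355]],[[-0.3032,0.773,0],[0,-0.002,0.1355]],[[-0.3032,0.773,0],[0,-0.002,0.1355]],[[-0.3032,0.773,0],[0,-0.002,0.1355]],[[-0.3032,0.773,0.02],[0,-0.002,0.1355]],[[-0.3032,0.773,0.04],[0,-0.002,0.1355]],[[-0.3032,0.773,0.04],[0,-0.002,0.1355]],[[-0.3032,0.773,0.04],[0,-0.002,0.1355]]]' 1;  python3 -m handwheel '[[[0,0,0],[0,0,0]],[[0,0,0],[0,0,0]]]'; python3 -c "
from h import *
loose()
need([.403,-.3465,.008],65)"
```

```text
time_s: 24.3
position: [0.4006, -0.3476, 0.1265]
tool_rot: [[0.905, -0.426, -0.006], [-0.426, -0.905, 0.006], [-0.008, -0.003, -1.0]]
ft_force: [0.4, 1.0, -0.5]
grip_width: 0.0853
gripper_force: 0.0
time_s: 24.5
position: [0.4026, -0.345, 0.1285]
tool_rot: [[0.907, -0.421, -0.004], [-0.421, -0.907, 0.004], [-0.005, -0.002, -1.0]]
ft_force: [0.2, -0.2, -0.1]
grip_width: 0.0854
gripper_force: 0.0
{'c': array([ 451.7, -343.2]), 's': [145.0, 118.0], 'yaw': -4.4, 'px': (364, 203)}
{'c': array([ 554.4, -362. ]), 's': [49.0, 46.3], 'yaw': 88.4, 'px': (363, 167)}
{'c': array([ 563.9, -272.6]), 's': [48.9, 46.4], 'yaw': 88.5, 'px': (337, 165)}
shift [0.003  0.0028 0.2414] turn [-0.0006  0.0015  0.0006] rows>= 2.4
```

```bash
python3 -m handwheel '[[[0.003,0.003,0.07],[0,0.0015,0]],[[0.003,0.003,0.14],[0,0.0015,0]],[[0.003,0.003,0.19],[0,0.0015,0]],[[0.003,0.003,0.22],[0,0.0015,0]],[[0.003,0.003,0.235],[0,0.0015,0]],[[0.003,0.003,0.241],[0,0.0015,0]],[[0.003,0.003,0.241],[0,0.0015,0]]]' 1;python3 -m handwheel '[[[0,0,0],[0,0,0]],[[0,0,0],[0,0,0]],[[0,0,0],[0,0,0]],[[0,0,0],[0,0,0]],[[0,0,0],[0,0,0]],[[0,0,0],[0,0,0]],[[0,0,0],[0,0,0]],[[0,0,0],[0,0,0]],[[0,0,-0.06],[0,0,0]],[[0,0,-0.14],[0,0,0]]]' 0 50;python3 -m handwheel '[[[0,0,-0.1],[0,0,0]],[[0,0,-0.14],[0,0,0]],[[0,0,-0.14],[0,0,0]]]'; python3 -c "
from h import *
need([.5036,.0392,.14],89.4)"
```

```text
time_s: 25.25
position: [0.4027, -0.3478, 0.0085]
tool_rot: [[0.907, -0.422, 0.001], [-0.422, -0.907, 0.001], [0.001, -0.001, -1.0]]
ft_force: [-0.3, -0.1, 0.5]
grip_width: 0.0851
gripper_force: 0.0
time_s: 26.25
position: [0.4015, -0.3472, 0.0774]
tool_rot: [[0.906, -0.423, -0.002], [-0.423, -0.906, 0.005], [-0.004, -0.004, -1.0]]
ft_force: [-0.3, -0.7, 0.1]
grip_width: 0.0244
gripper_force: 49.6
time_s: 26.55
position: [0.4029, -0.3491, 0.151]
tool_rot: [[0.906, -0.423, 0.004], [-0.423, -0.906, -0.004], [0.005, 0.001, -1.0]]
ft_force: [0.2, -1.6, -2.2]
grip_width: 0.0249
gripper_force: 49.6
shift [-0.1458 -0.789   0.0201] turn [ 0.0008 -0.0016 -0.1355] rows>= 8.0
```

```bash
python3 -m handwheel '[[[-0.146,-0.789,0],[0,-0.002,-0.1355]],[[-0.146,-0.789,0],[0,-0.002,-0.1355]],[[-0.146,-0.789,0],[0,-0.002,-0.1355]],[[-0.146,-0.789,0],[0,-0.002,-0.1355]],[[-0.146,-0.789,0],[0,-0.002,-0.1355]],[[-0.146,-0.789,0],[0,-0.002,-0.1355]],[[-0.146,-0.789,0],[0,-0.002,-0.1355]],[[-0.146,-0.789,0],[0,-0.002,-0.1355]],[[-0.146,-0.789,0.01],[0,-0.002,-0.1355]],[[-0.146,-0.789,0.01],[0,-0.002,-0.1355]]]'; python3 -m handwheel '[[[0,0,0],[0,0,0]],[[0,0,0],[0,0,0]]]'; python3 -c "
from h import *
need([.5036,.0392,.013],89.4);print(observe()['grip_width'])"
```

```text
time_s: 27.55
position: [0.5019, 0.0412, 0.1419]
tool_rot: [[1.0, -0.008, -0.009], [-0.008, -1.0, 0.003], [-0.009, -0.003, -1.0]]
ft_force: [-0.7, -1.0, -0.2]
grip_width: 0.0245
gripper_force: 49.7
time_s: 27.75
position: [0.5026, 0.0389, 0.1434]
tool_rot: [[1.0, -0.013, -0.006], [-0.013, -1.0, 0.003], [-0.006, -0.003, -1.0]]
ft_force: [-0.6, 0.5, 0.1]
grip_width: 0.0246
gripper_force: 49.7
shift [3.600e-03 1.000e-04 2.609e-01] turn [-0.0009  0.0019 -0.0008] rows>= 2.6
0.02458807315443915
```

```bash
python3 -m handwheel '[[[0.003,0,0.07],[0,0.002,0]],[[0.003,0,0.14],[0,0.002,0]],[[0.003,0,0.2],[0,0.002,0]],[[0.003,0,0.235],[0,0.002,0]],[[0.003,0,0.25],[0,0.002,0]],[[0.003,0,0.26],[0,0.002,0]],[[0.003,0,0.26],[0,0.002,0]]]'; python3 -m handwheel '[[[0,0,0],[0,0,0]],[[0,0,0],[0,0,0]],[[0,0,0],[0,0,0]],[[0,0,0],[0,0,0]],[[0,0,-0.04],[0,0,0]],[[0,0,-0.12],[0,0,0]],[[0,0,-0.2],[0,0,0]],[[0,0,-0.25],[0,0,0]],[[0,0,-0.27],[0,0,0]]]' 0.6;python3 -c "
from h import *
loose()
need([.564,-.2725,.15],0)"
```

```text
time_s: 28.45
position: [0.5038, 0.0401, 0.0139]
tool_rot: [[1.0, -0.012, 0.001], [-0.012, -1.0, 0.003], [0.001, -0.003, -1.0]]
ft_force: [0.6, 0.3, 0.1]
grip_width: 0.025
gripper_force: 49.7
time_s: 29.35
position: [0.5042, 0.0402, 0.1512]
tool_rot: [[1.0, -0.011, 0.005], [-0.011, -1.0, 0.002], [0.005, -0.002, -1.0]]
ft_force: [-0.0, 0.4, -0.1]
grip_width: 0.0517
gripper_force: 0.0
{'c': array([ 554.4, -362. ]), 's': [49.0, 46.3], 'yaw': 88.4, 'px': (363, 167)}
{'c': array([ 563.9, -272.6]), 's': [48.9, 46.4], 'yaw': 88.5, 'px': (337, 165)}
shift [0.126  0.624  0.0017] turn [-0.0018 -0.0008  0.4966] rows>= 10.4
```

```bash
python3 -c "
from h import *
p=camera_params('top')
print(world([[327,144],[364,133],[324,130],[361,120]],0,p))
print(world([[320,114],[326,144],[366,133]],.12,p))
need([.565,-.273,.14],90);need([.565,-.273,.14],75)"
```

```text
[[ 0.64837381 -0.24602017]
 [ 0.68539954 -0.38029456]
 [ 0.70074188 -0.2380132 ]
 [ 0.73434565 -0.37285649]]
[[ 0.71774353 -0.20627442]
 [ 0.61488197 -0.22067697]
 [ 0.64831852 -0.35268023]]
shift [0.1279 0.625  0.0217] turn [-0.0007 -0.0017 -0.0034] rows>= 6.4
shift [0.1279 0.625  0.0217] turn [-0.0009 -0.0016  0.08  ] rows>= 6.4
```

```bash
python3 -m handwheel '[[[0.128,0.625,0],[0,-0.0017,-0.055]],[[0.128,0.625,0],[0,-0.0017,-0.055]],[[0.128,0.625,0],[0,-0.0017,-0.055]],[[0.128,0.625,0],[0,-0.0017,-0.055]],[[0.128,0.625,0],[0,-0.0017,-0.055]],[[0.128,0.625,0],[0,-0.0017,-0.055]],[[0.128,0.625,0.02],[0,-0.0017,-0.055]],[[0.128,0.625,0.02],[0,-0.0017,-0.055]],[[0.128,0.625,0.02],[0,-0.0017,-0.055]]]' 1; python3 -c "
from h import *
s,_=get_image('side');w,_=get_image('wrist')
cv2.imwrite('pics/s6.png',np.hstack([s[140:384,200:420],w[::2,::2][:,:].repeat(1,0).copy()[:192].__class__.__call__(  (244,256,3),dtype=np.uint8)*0+cv2.resize(w,(256,244))])[:,:,::-1])
need([.565,-.273,.006],100)"
```

```text
time_s: 30.3
position: [0.5635, -0.2725, 0.1361]
tool_rot: [[0.987, 0.161, -0.007], [0.161, -0.987, 0.005], [-0.006, -0.006, -1.0]]
ft_force: [-0.7, -0.1, 0.6]
grip_width: 0.0855
gripper_force: 0.0
shift [0.0028 0.0041 0.2629] turn [-0.0013  0.0015 -0.0036] rows>= 2.6
```

View pics/s6.png

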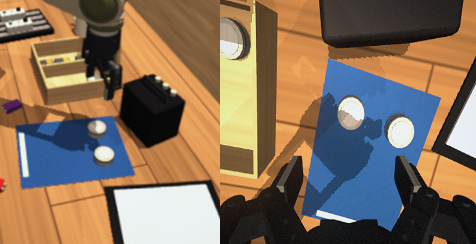

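```bash
python3 -c "
from h import *
p=camera_params('wrist');print(world([[262,175],[362,207]],.025,p))
w,_=get_image('wrist');w=np.array(w);h=cv2.cvtColor(w,cv2.COLOR_RGB2HSV)
m=cv2.bitwise_not(cv2.inRange(h,(95,90,0),(125,255,255)))
k=np.zeros_like(m);k[135:250,215:400]=255
f=np.zeros_like(w);f[(m&k)>0]=255
for r in rects(f,p,(0,0,200),(179,255,255),.022,200):print(r)
loose()"
```

```text
[[ 0.57071726 -0.27363076]
 [ 0.5565913  -0.36318765]]
{'c': array([ 555.5, -361.5]), 's': [52.5, 46.2], 'yaw': 58.4, 'px': (358, 205)}
{'c': array([ 567.8, -273.3]), 's': [48.4, 46.0], 'yaw': 9.4, 'px': (261, 176)}
{'c': array([ 496.9, -316.1]), 's': [233.2, 184.4], 'yaw': -3.1, 'px': (344, 178)}
```

```bash
python3 -m handwheel '[[[0.004,0.003,0.07],[0,0.0015,0]],[[0.004,0.003,0.14],[0,0.0015,0]],[[0.004,0.003,0.2],[0,0.0015,0]],[[0.004,0.003,0.24],[0,0.0015,0]],[[0.004,0.003,0.255],[0,0.0015,0]],[[0.004,0.003,0.262],[0,0.0015,0]],[[0.004,0.003,0.262],[0,0.0015,0]]]' 1;python3 -m handwheel '[[[0,0,0],[0,0,0]],[[0,0,0],[0,0,0]],[[0,0,0],[0,0,0]],[[0,0,0],[0,0,0]],[[0,0,0],[0,0,0]],[[0,0,0],[0,0,0]],[[0,0,0],[0,0,0]],[[0,0,0],[0,0,0]],[[0,0,-0.06],[0,0,0]],[[0,0,-0.14],[0,0,0]]]' 0 50;python3 -m handwheel '[[[0,0,-0.1],[0,0,0]],[[0,0,-0.14],[0,0,0]],[[0,0,-0.14],[0,0,0]]]'; python3 -c "
from h import *
need([.5564,-.0784,.14],89.4)"
```

```text
time_s: 31.2
position: [0.5662, -0.2737, 0.0077]
tool_rot: [[0.987, 0.162, 0.001], [0.162, -0.987, 0.002], [0.002, -0.002, -1.0]]
ft_force: [0.3, -0.0, -0.4]
grip_width: 0.0853
gripper_force: 0.0
time_s: 32.2
position: [0.5648, -0.2734, 0.0763]
tool_rot: [[0.987, 0.161, -0.003], [0.161, -0.987, 0.006], [-0.002, -0.006, -1.0]]
ft_force: [0.8, -0.2, -0.5]
grip_width: 0.044
gripper_force: 51.1
time_s: 32.5
position: [0.5668, -0.275, 0.1509]
tool_rot: [[0.987, 0.161, 0.006], [0.161, -0.987, -0.001], [0.006, 0.002, -1.0]]
ft_force: [-0.2, -0.0, 0.0]
grip_width: 0.0442
gripper_force: 51.1
shift [ 0.0428 -0.3914  0.0211] turn [ 0.0006 -0.0019  0.0549] rows>= 3.9
```

```bash
python3 -m handwheel '[[[0.043,-0.391,0],[0,-0.002,0.055]],[[0.043,-0.391,0],[0,-0.002,0.055]],[[0.043,-0.391,0],[0,-0.002,0.055]],[[0.043,-0.391,0],[0,-0.002,0.055]],[[0.043,-0.391,0],[0,-0.002,0.055]],[[0.043,-0.391,0],[0,-0.002,0.055]],[[0.043,-0.391,0],[0,-0.002,0.055]]]'; python3 -c "
from h import *
need([.5564,-.0784,.013],89.4);print(observe()['grip_width'])"
```

```text
time_s: 33.2
position: [0.5553, -0.0787, 0.1468]
tool_rot: [[1.0, -0.012, -0.007], [-0.012, -1.0, 0.003], [-0.007, -0.003, -1.0]]
ft_force: [0.3, -0.6, -0.6]
grip_width: 0.0438
gripper_force: 51.2
shift [4.000e-03 1.000e-04 2.676e-01] turn [-0.0008  0.0022 -0.0003] rows>= 2.7
0.04382447834602952
```

```bash
python3 -m handwheel '[[[0.003,0,0.07],[0,0.002,0]],[[0.003,0,0.14],[0,0.002,0]],[[0.003,0,0.2],[0,0.002,0]],[[0.003,0,0.235],[0,0.002,0]],[[0.003,0,0.255],[0,0.002,0]],[[0.003,0,0.266],[0,0.002,0]],[[0.003,0,0.266],[0,0.002,0]]]'; python3 -m handwheel '[[[0,0,0],[0,0,0]],[[0,0,0],[0,0,0]],[[0,0,0],[0,0,0]],[[0,0,0],[0,0,0]],[[0,0,-0.04],[0,0,0]],[[0,0,-0.12],[0,0,0]],[[0,0,-0.2],[0,0,0]],[[0,0,-0.25],[0,0,0]],[[0,0,-0.27],[0,0,0]]]' 0.7;python3 -c "
from h import *
loose()
need([.5555,-.362,.14],89.4)"
```

```text
time_s: 33.9
position: [0.5562, -0.0781, 0.0143]
tool_rot: [[1.0, -0.012, 0.0], [-0.012, -1.0, 0.003], [0.0, -0.003, -1.0]]
ft_force: [0.1, -0.1, -0.7]
grip_width: 0.0441
gripper_force: 51.2
time_s: 34.8
position: [0.5568, -0.078, 0.1522]
tool_rot: [[1.0, -0.011, 0.005], [-0.011, -1.0, 0.001], [0.005, -0.001, -1.0]]
ft_force: [-0.2, -0.1, 0.1]
grip_width: 0.0595
gripper_force: 0.0
{'c': array([ 554.4, -362. ]), 's': [49.0, 46.3], 'yaw': 88.4, 'px': (363, 167)}
shift [0.0032 0.5679 0.0238] turn [-0.0003 -0.0014 -0.    ] rows>= 5.7
```

```bash
python3 -m handwheel '[[[0.003,0.568,0],[0,-0.0014,0]],[[0.003,0.568,0],[0,-0.0014,0]],[[0.003,0.568,0],[0,-0.0014,0]],[[0.003,0.568,0],[0,-0.0014,0]],[[0.003,0.568,0],[0,-0.0014,0]],[[0.003,0.568,0],[0,-0.0014,0]],[[0.003,0.568,0.02],[0,-0.0014,0]],[[0.003,0.568,0.02],[0,-0.0014,0]],[[0.003,0.568,0.02],[0,-0.0014,0]]]' 1; python3 -c "
from h import *
p=camera_params('wrist')
w,_=get_image('wrist');w=np.array(w);h=cv2.cvtColor(w,cv2.COLOR_RGB2HSV)
m=cv2.bitwise_not(cv2.inRange(h,(95,90,0),(125,255,255)))
k=np.zeros_like(m);k[125:250,205:330]=255
f=np.zeros_like(w);f[(m&k)>0]=255
for r in rects(f,p,(0,0,200),(179,255,255),.022,200):print(r)
need([.556,-.362,.006],89.4)"
```

```text
time_s: 35.75
position: [0.5544, -0.3603, 0.1377]
tool_rot: [[1.0, -0.01, -0.006], [-0.01, -1.0, 0.005], [-0.006, -0.004, -1.0]]
ft_force: [-0.1, 0.3, -0.1]
grip_width: 0.0856
gripper_force: 0.0
{'c': array([ 532.7, -414.8]), 's': [88.3, 13.6], 'yaw': 3.3, 'px': (323, 218)}
{'c': array([ 554.9, -363.5]), 's': [47.5, 47.3], 'yaw': 44.5, 'px': (262, 179)}
shift [0.0039 0.0042 0.2647] turn [-0.0011  0.0016  0.0004] rows>= 2.6
```

```bash
python3 -m handwheel '[[[0.003,0.005,0.07],[0,0.0015,0]],[[0.003,0.005,0.14],[0,0.0015,0]],[[0.003,0.005,0.2],[0,0.0015,0]],[[0.003,0.005,0.24],[0,0.0015,0]],[[0.003,0.005,0.255],[0,0.0015,0]],[[0.003,0.005,0.263],[0,0.0015,0]],[[0.003,0.005,0.263],[0,0.0015,0]]]' 1;python3 -m handwheel '[[[0,0,0],[0,0,0]],[[0,0,0],[0,0,0]],[[0,0,0],[0,0,0]],[[0,0,0],[0,0,0]],[[0,0,0],[0,0,0]],[[0,0,0],[0,0,0]],[[0,0,0],[0,0,0]],[[0,0,0],[0,0,0]],[[0,0,-0.06],[0,0,0]],[[0,0,-0.14],[0,0,0]]]' 0 50;python3 -m handwheel '[[[0,0,-0.1],[0,0,0]],[[0,0,-0.14],[0,0,0]],[[0,0,-0.14],[0,0,0]]]'; python3 -c "
from h import *
need([.5034,-.0778,.14],89.4)"
```

```text
time_s: 36.5
position: [0.5559, -0.3638, 0.008]
tool_rot: [[1.0, -0.01, 0.001], [-0.01, -1.0, 0.002], [0.001, -0.002, -1.0]]
ft_force: [-0.8, -0.6, 0.4]
grip_width: 0.0855
gripper_force: 0.0
time_s: 37.5
position: [0.5545, -0.3634, 0.0762]
tool_rot: [[1.0, -0.011, -0.003], [-0.011, -1.0, 0.006], [-0.003, -0.006, -1.0]]
ft_force: [0.2, -0.4, 0.2]
grip_width: 0.0437
gripper_force: 51.1
time_s: 37.8
position: [0.5563, -0.3652, 0.1512]
tool_rot: [[1.0, -0.011, 0.006], [-0.011, -1.0, -0.002], [0.006, 0.002, -1.0]]
ft_force: [1.3, 0.0, 0.0]
grip_width: 0.044
gripper_force: 51.1
shift [-0.1121 -0.5737  0.0205] turn [ 0.0007 -0.0018 -0.0001] rows>= 5.8
```

```bash
python3 -m handwheel '[[[-0.112,-0.574,0],[0,-0.002,0]],[[-0.112,-0.574,0],[0,-0.002,0]],[[-0.112,-0.574,0],[0,-0.002,0]],[[-0.112,-0.574,0],[0,-0.002,0]],[[-0.112,-0.574,0],[0,-0.002,0]],[[-0.112,-0.574,0],[0,-0.002,0]],[[-0.112,-0.574,0],[0,-0.002,0]],[[-0.112,-0.574,0],[0,-0.002,0]],[[-0.112,-0.574,0],[0,-0.002,0]]]'; python3 -c "
from h import *
need([.5034,-.0778,.013],89.4);print(observe()['grip_width'])"
```

```text
time_s: 38.7
position: [0.5025, -0.0775, 0.1473]
tool_rot: [[1.0, -0.011, -0.006], [-0.011, -1.0, 0.003], [-0.006, -0.003, -1.0]]
ft_force: [0.2, -0.1, -0.3]
grip_width: 0.0438
gripper_force: 51.2
shift [0.0035 0.0012 0.2687] turn [-0.0008  0.002  -0.0003] rows>= 2.7
0.043809925438780914
```

Then release, lift and retreat towards the board to look.

```bash
python3 -m handwheel '[[[0.003,0,0.07],[0,0.002,0]],[[0.003,0,0.14],[0,0.002,0]],[[0.003,0,0.2],[0,0.002,0]],[[0.003,0,0.235],[0,0.002,0]],[[0.003,0,0.255],[0,0.002,0]],[[0.003,0,0.267],[0,0.002,0]],[[0.003,0,0.267],[0,0.002,0]]]'; python3 -m handwheel '[[[0,0,0],[0,0,0]],[[0,0,0],[0,0,0]],[[0,0,0],[0,0,0]],[[0,0,0],[0,0,0]],[[0,0,-0.04],[0,0,0]],[[0,0,-0.12],[0,0,0]],[[0,0,-0.2],[0,0,0]],[[0,0,-0.29],[0,0,0]],[[0,0,-0.38],[0,0,0]],[[0,0,-0.46],[0,0,0]]]' 0.7;python3 -m handwheel '[[[-0.1,-0.1,0],[0,0,0]],[[-0.2,-0.2,0],[0,0,0]],[[-0.25,-0.3,-0.05],[0,0,0]],[[-0.25,-0.4,-0.1],[0,0,0]],[[-0.25,-0.5,-0.1],[0,0,0]],[[-0.25,-0.5,-0.1],[0,0,0]],[[-0.25,-0.5,-0.1],[0,0,0]]]';python3 -c "
from h import *
im=loose()
cv2.imwrite('pics/t7.png',cv2.resize(im[110:240,135:400],None,fx=3,fy=3,interpolation=2)[:,:,::-1])
need(lid(1.55),89.4)"
```

```text
time_s: 39.4
position: [0.5033, -0.0769, 0.0142]
tool_rot: [[1.0, -0.011, 0.0], [-0.011, -1.0, 0.003], [0.0, -0.003, -1.0]]
ft_force: [0.0, -1.0, -0.4]
grip_width: 0.0439
gripper_force: 51.2
time_s: 40.4
position: [0.5028, -0.0768, 0.2471]
tool_rot: [[1.0, -0.011, 0.002], [-0.011, -1.0, 0.002], [0.002, -0.002, -1.0]]
ft_force: [0.3, -0.4, 0.2]
grip_width: 0.0602
gripper_force: 0.0
time_s: 41.1
position: [0.3794, 0.1785, 0.2965]
tool_rot: [[1.0, -0.003, 0.003], [-0.003, -1.0, 0.004], [0.003, -0.004, -1.0]]
ft_force: [0.0, -1.4, -0.5]
grip_width: 0.0597
gripper_force: 0.0
shift [0.5769 0.3918 0.0505] turn [-0.0009 -0.0006  0.0016] rows>= 7.0
```

View pics/t7.png

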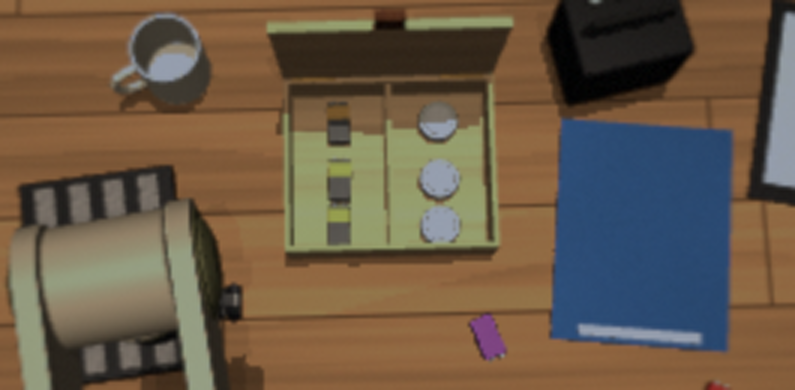

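All three batteries lie in the left compartment and all three tins in the right, and the book is empty. Now I'll close the lid.

```bash
python3 -m handwheel '[[[0.05,0.05,-0.07],[0,0,0]],[[0.577,0.392,-0.07],[0,0,0.0016]],[[0.577,0.392,-0.07],[0,0,0.0016]],[[0.577,0.392,-0.07],[0,0,0.0016]],[[0.577,0.392,-0.07],[0,0,0.0016]],[[0.577,0.392,-0.07],[0,0,0.0016]],[[0.577,0.392,-0.07],[0,0,0.0016]],[[0.577,0.392,-0.07],[0,0,0.0016]],[[0.577,0.392,-0.07],[0,0,0.0016]],[[0.577,0.392,-0.07],[0,0,0.0016]]]' 0.8; python3 -m handwheel '[[[0,0,0],[0,0,0]],[[0,0,0],[0,0,0]]]';python3 -c "
from h import *
need([.668,-.020,.272],89.4)"
```

```text
time_s: 42.15
position: [0.6666, -0.0259, 0.3294]
tool_rot: [[1.0, -0.017, -0.0], [-0.017, -1.0, 0.003], [-0.0, -0.003, -1.0]]
ft_force: [-0.0, 0.1, -0.9]
grip_width: 0.0683
gripper_force: 0.0
time_s: 42.35
position: [0.6663, -0.0244, 0.3306]
tool_rot: [[1.0, -0.015, 0.002], [-0.015, -1.0, 0.002], [0.002, -0.002, -1.0]]
ft_force: [0.7, 0.0, 0.1]
grip_width: 0.0687
gripper_force: 0.0
shift [ 0.0031 -0.0086  0.1173] turn [-0.0007 -0.0005 -0.0015] rows>= 1.2
```

```bash
python3 -m handwheel '[[[0.003,-0.0086,0.03],[0,0,-0.0015]],[[0.003,-0.0086,0.07],[0,0,-0.0015]],[[0.003,-0.0086,0.1],[0,0,-0.0015]],[[0.003,-0.0086,0.117],[0,0,-0.0015]],[[0.003,-0.0086,0.117],[0,0,-0.0015]]]' 0.8; python3 -m handwheel '[[[0,0,0],[0,0,0]],[[0,0,0],[0,0,0]],[[0,0,0],[0,0,0]],[[0,0,0],[0,0,0]],[[0,0,0],[0,0,0]],[[0,0,0],[0,0,0]],[[0,0,0],[0,0,0]],[[0,0,0],[0,0,0]]]' 0 30; python3 -c "
from h import *
P,R=tool()
for a in np.arange(1.5,-.01,-.075):print(round(a,3),np.round(R.T@(np.array(lid(a))-np.array(lid(1.55)))/.5,3).tolist())"
```

```text
time_s: 42.85
position: [0.6681, -0.0202, 0.2707]
tool_rot: [[1.0, -0.011, -0.001], [-0.011, -1.0, 0.003], [-0.001, -0.003, -1.0]]
ft_force: [-0.7, -0.2, 0.1]
grip_width: 0.0687
gripper_force: 0.0
time_s: 43.65
position: [0.6689, -0.0203, 0.2723]
tool_rot: [[1.0, -0.011, 0.003], [-0.011, -1.0, 0.003], [0.003, -0.003, -1.0]]
ft_force: [-0.9, 2.6, 6.2]
grip_width: 0.0291
gripper_force: 30.4
1.5 [-0.022, 0.0, 0.0]
1.425 [-0.056, 0.0, 0.003]
1.35 [-0.089, 0.0, 0.009]
1.275 [-0.122, 0.0, 0.016]
1.2 [-0.154, 0.0, 0.027]
1.125 [-0.185, 0.0, 0.039]
1.05 [-0.215, 0.0, 0.054]
0.975 [-0.244, 0.0, 0.071]
0.9 [-0.272, 0.0, 0.09]
0.825 [-0.298, 0.0, 0.111]
0.75 [-0.322, 0.0, 0.135]
0.675 [-0.345, 0.0, 0.159]
0.6 [-0.365, 0.001, 0.186]
0.525 [-0.384, 0.001, 0.214]
0.45 [-0.4, 0.001, 0.243]
0.375 [-0.415, 0.001, 0.274]
0.3 [-0.426, 0.001, 0.305]
0.225 [-0.436, 0.001, 0.337]
0.15 [-0.443, 0.001, 0.37]
0.075 [-0.448, 0.001, 0.403]
0.0 [-0.45, 0.001, 0.437]
```

```bash
python3 -m handwheel '[[[-0.022,0,0],[0,0,0]],[[-0.056,0,0.003],[0,0,0]],[[-0.089,0,0.009],[0,0,0]],[[-0.122,0,0.016],[0,0,0]],[[-0.154,0,0.027],[0,0,0]],[[-0.185,0,0.039],[0,0,0]],[[-0.215,0,0.054],[0,0,0]],[[-0.244,0,0.071],[0,0,0]],[[-0.272,0,0.09],[0,0,0]],[[-0.298,0,0.111],[0,0,0]]]'; python3 -c "
from h import *
P,R=tool()
for a in np.arange(.75,-.01,-.075):print(round(a,3),np.round(R.T@(np.array(lid(a))-P)/.5,3).tolist())"
```

```text
time_s: 44.65
position: [0.5201, -0.0198, 0.2159]
tool_rot: [[1.0, -0.011, 0.004], [-0.011, -1.0, 0.0], [0.004, -0.0, -1.0]]
ft_force: [4.6, -3.9, -0.9]
grip_width: 0.0291
gripper_force: 32.2
0.75 [-0.027, -0.001, 0.026]
0.675 [-0.05, -0.001, 0.051]
0.6 [-0.071, -0.001, 0.078]
0.525 [-0.089, -0.001, 0.106]
0.45 [-0.106, -0.001, 0.135]
0.375 [-0.12, -0.001, 0.165]
0.3 [-0.132, -0.0, 0.197]
0.225 [-0.142, -0.0, 0.229]
0.15 [-0.149, -0.0, 0.262]
0.075 [-0.153, -0.0, 0.295]
0.0 [-0.156, -0.0, 0.329]
```

```bash
python3 -m handwheel '[[[-0.027,0,0.026],[0,0,0]],[[-0.05,0,0.051],[0,0,0]],[[-0.071,0,0.078],[0,0,0]],[[-0.089,0,0.106],[0,0,0]],[[-0.106,0,0.135],[0,0,0]],[[-0.12,0,0.165],[0,0,0]],[[-0.132,0,0.197],[0,0,0]],[[-0.142,0,0.229],[0,0,0]],[[-0.149,0,0.262],[0,0,0]],[[-0.153,0,0.29],[0,0,0]]]'; python3 -c "
from h import *
need(lid(0),89.4)"
```

```text
time_s: 45.65
position: [0.444, -0.0195, 0.0705]
tool_rot: [[1.0, -0.01, 0.003], [-0.01, -1.0, -0.002], [0.003, 0.002, -1.0]]
ft_force: [-0.8, -11.3, 1.6]
grip_width: 0.0289
gripper_force: 31.7
shift [-0.0022 -0.0017  0.0383] turn [ 0.0005 -0.001   0.    ] rows>= 0.4
```

```bash
python3 -m handwheel '[[[-0.002,0,0.015],[0,0,0]],[[-0.002,0,0.03],[0,0,0]],[[-0.002,0,0.04],[0,0,0]],[[-0.002,0,0.046],[0,0,0]],[[-0.002,0,0.046],[0,0,0]]]'
```

```text
time_s: 46.15
position: [0.4446, -0.0196, 0.0509]
tool_rot: [[1.0, -0.01, 0.008], [-0.01, -1.0, -0.003], [0.008, 0.003, -1.0]]
ft_force: [-8.1, -8.6, 40.7]
grip_width: 0.029
gripper_force: 41.3
```

The reaction force shows the lid is on the rim. Release, lift, retreat and check.

```bash
python3 -m handwheel '[[[0,0,-0.003],[0,0,0]],[[0,0,-0.003],[0,0,0]],[[0,0,-0.003],[0,0,0]],[[0,0,-0.003],[0,0,0]],[[0,0,-0.03],[0,0,0]],[[0,0,-0.1],[0,0,0]],[[0,0,-0.2],[0,0,0]],[[0,0,-0.3],[0,0,0]],[[0,0,-0.4],[0,0,0]],[[-0.1,0,-0.45],[0,0,0]]]' 0.8;python3 -m handwheel '[[[-0.05,0.1,0],[0,0,0]],[[-0.1,0.2,0],[0,0,0]],[[-0.1,0.3,0],[0,0,0]],[[-0.1,0.4,0],[0,0,0]],[[-0.1,0.5,0],[0,0,0]],[[-0.1,0.5,0],[0,0,0]],[[-0.1,0.5,0],[0,0,0]]]';python3 -c "
from h import *
im,_=get_image('top');im=np.array(im);p=camera_params('top')
s,ds=get_image('side');ps=camera_params('side')
print(rects(im,p,(20,60,60),(40,255,255),.072,500,(220,125,310,205)))
# lid height from side depth: front/back points of the lid
for X in ([.49,-.08,.072],[.56,.0,.072],[.64,-.08,.072]):
  u=np.round(pix(X,ps)[0]).astype(int);d=np.median(ds[u[1]-1:u[1]+2,u[0]-1:u[0]+2]);print(u,d,(np.array(ps['R'])@X+ps['t'])[2])
cv2.imwrite('pics/t8.png',np.vstack([cv2.resize(im[110:240,135:400],(795,390)),cv2.resize(s[130:230,160:360],(400,200)).repeat(1,0) if 0 else np.hstack([cv2.resize(s[130:230,160:360],(400,200)),np.zeros((200,395,3),np.uint8)])])[:,:,::-1])"
```

```text
time_s: 47.15
position: [0.4007, -0.0185, 0.2737]
tool_rot: [[1.0, -0.01, 0.008], [-0.01, -1.0, -0.0], [0.008, -0.0, -1.0]]
ft_force: [-0.6, -0.3, -0.4]
grip_width: 0.0682
gripper_force: 0.0
time_s: 47.85
position: [0.3444, -0.2681, 0.2685]
tool_rot: [[1.0, -0.013, -0.0], [-0.013, -1.0, 0.004], [-0.0, -0.004, -1.0]]
ft_force: [-0.2, 0.1, 0.3]
grip_width: 0.0681
gripper_force: 0.0
[{'c': array([567.4, -20. ]), 's': [240.9, 203.3], 'yaw': 89.4, 'px': (264, 163)}]
[249 212] 1.0986851 1.1008228922131302
[266 193] 1.1784837 1.1800513651491549
[299 204] 1.1321659 1.1310650950551107
```

View pics/t8.png

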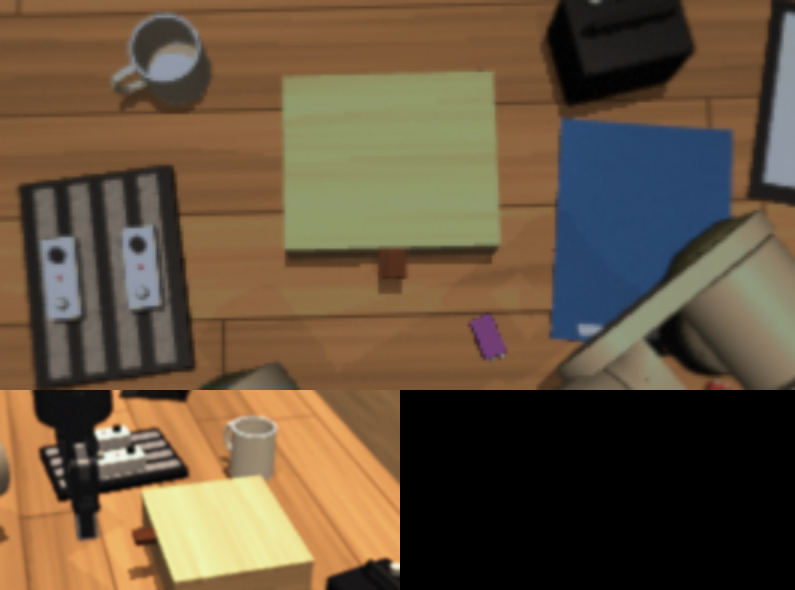

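The lid measures the same as at the start, so it is shut. The pedals are on the board, the book is empty, the mug and amp are unmoved, and the arm touches nothing.

```bash
python3 -c "
from rig import *
print(close_job())"
```

```text
the job is handed in; nothing more can be done
None
```

The job is handed in at about 48 s on the robot's clock: both pedals are on the board, two batteries and two tins are in their matching compartments, the lid is shut, and the mug and amplifier were left alone (no verdict was returned).

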